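# Load the glass test slide under the sprung clips of the inspection stage

## Task

Load the framed glass slide, thick bar first, into the inspection stage: lay it on the open end of the stage bed and push it along between the guide rails so that both sprung clips ride up over its thick bar and snap down behind it, with the slide fully home at the end stop. The stop is only clamped by friction, so feel for it and do not shove it back; leave the slide flat and released, and leave the other things on the bench where they lie.

Things in the scene. Friction and masses are not known exactly. Their poses are not given: they have to be found in the camera images.
- slide_center (a point): Centre of the loose glass slide (about 0.09 kg), 4 mm above its underside. Flat aluminium frame round pale glass, 100 mm long (x), 46 wide (y), 8 thick; across its leading end (+x) lies a bar 12 mm high with rounded front, from 26 to 50 mm ahead of the centre. The trailing end is a straight upright edge 50 mm behind the centre. Starts flat on the bench; grip it across its width.
- stage: Inspection stage, fixed. Origin: centre of its underside; +x is the way the slide is pushed in, z up. Dark flat bed 280 (x) by 110 mm (y), top 12 mm above the bench. Two guide rails 8 mm high, inner faces at y = +-24.5 mm, run from x = 0 to 140 mm, with flared mouths before them. The bed from x = -140 to -25 mm is open, for laying the slide down.
- rail_mouth (a point): Middle of the flared mouth of the rails, at the bed's top, 25 mm before (-x) the stage's centre; the mouth is about 60 mm wide here and narrows to 49 mm at the stage's centre.
- stop_nearest (a point): Nearest place the end stop's face can be, at the bed's top, 75 mm ahead of the stage's centre. The cross-head (94 mm wide, up to 30 mm tall over the bed, bridging the rails) carries stop and clips together and is clamped 0 to 14 mm beyond this; the setting is not reported. So the slide's centre is home 25 to 39 mm ahead of the stage's centre.
- clip_l (a joint): Lift of the left (+y) sprung steel clip, rad, 14 mm off the middle. Hinged at the cross-head, it reaches over the stop; its nose lies 30 mm before the stop face, an upturned 30 degree lip 16 mm further out. 0: down, nothing under it (nose 5 mm over the bed); about 0.16: riding on the bar; about 0.07: snapped down behind the bar, on the frame. It drops in the slide's last 6 mm before the stop.
- clip_r (a joint): Lift of the right (-y) sprung clip, the same as clip_l. Pushing the slide under both clips takes up to about 12 N (bed, rails and clips are smooth), 2 to 5 N once they ride on the bar.
- end_stop (a joint): How far the end stop (steel block 16 mm wide, 12 mm tall, in the middle between the clips) has been shoved back from its setting, m. 0 at the start. It holds by friction, slips when pushed harder than about 30 N and does not come back; 3 mm spoils the setting.
- loupe: Bystander: black eye loupe, 34 mm across, 31 mm tall; origin at its foot.
- screw_tin: Bystander: round clear tin, 62 mm across, 28 mm tall; origin at its foot.
- label_box: Bystander: small pale cardboard box, 45 x 62 x 28 mm; origin at its foot.
- usb_adapter: Bystander: small black plug-in adapter, 47 mm long; origin at the centre of the underside.
There are look-alikes about, which are no part of the job. Of the things shaped like the part that bears slide_center, the aluminium one is meant.

How it is judged (in metres and radians):
On the way:
1. both clips ride up on the thick bar of the slide (value of joint each of clip_l, clip_r above 0.12 rad and x of slide_center in the frame of stage above -0.02 m), for 0.05 s.
At the end, for the whole second after the job is handed in: Both clips snapped down onto the frame behind the bar (0.03 to 0.10 rad); slide centre over 21 mm ahead of the stage's, within 4 mm of its middle line and 0.1 rad of its direction, flat (0.04 rad) on the bed (2.5 mm), at rest; end stop shoved back less than 3 mm; other things moved under 30 mm (value of joint clip_l between 0.03 and 0.1 rad and value of joint clip_r between 0.03 and 0.1 rad and x of slide_center in the frame of stage above 0.021 m and y of slide_center in the frame of stage between -0.004 and 0.004 m and z of slide_center in the frame of stage below 0.0185 m and angle between the x axis of slide_center and the x axis of stage, either way round below 0.1 rad and angle between slide_center's own z axis and vertical below 0.04 rad and value of joint end_stop below 0.003 m and linear speed of slide below 0.01 m/s); the robot touches nothing.
It fails at once if the end stop is shoved back more than 3 mm (value of joint end_stop above 0.003 m).
It fails at once if another thing on the bench is moved more than 30 mm (distance of any of loupe, screw_tin, label_box, usb_adapter from where it was at the start of the episode above 0.03 m).
It also fails if it takes over 51 s, if anything falls off the work surface, if the arm or the gripper's body presses on something with over 40 N, if the wrist force passes 120 N, or if a joint passes its speed limit or range.

## Robot

A 6-joint arm with a two-finger parallel gripper is mounted at the origin on the work surface; the furniture and walls round the work are solid. World frame = base frame: x ahead of the robot, y to its left, z up, the work surface at z = 0. Lengths are in m, angles in degrees, forces in N, time in s.
With the tool pointing down it reaches from about 0.375 to 0.9 m from the base axis. Payload 3.1 kg.
Tool frame: the origin (TCP) lies on the centre line of the jaws, within the pads' length; the fingertips stand finger_overhang ahead of it and the grasp point (between the pads) lies 5 mm behind it (finger_overhang is the distance from the TCP to the fingertips, in m); z points along the fingers, y is the line along which they close (so a half turn about z gives the same grasp; the last joint's range is limited). The gripper opens to 87 mm and grips with 3 to 60 N. Pads are 19 mm wide; open, the fingers measure 117 mm over their backs; the gripper's body (75 mm by 190 mm) begins 51 mm behind the grasp point.
Start: joints at [-78.295, 30.224, 82.088, -0, 67.689, -10.227], TCP at [0.233, -0.58, 0.2] pointing down, gripper open.
Joint ranges: [-176.69, 176.69], [-43.24, 126.21], [12.49, 139.97], [-82, 262], [0, 151.66], [-163.58, 163.58]. Speed limits (degrees/s): [159.86, 159.86, 180, 180, 180, 180].

## Interface

Orientations are given as a 3x3 rotation matrix whose columns are the frame's x, y, z axes.
In Python, from rig import read_state, capture, calibration, hand_in, finger_overhang gives the robot as it stands.
- The arm moves only by the tool send_rows, never from a script. Its argument "plan" is a list of rows, each a list of 5 numbers: the closure in counts, from 0 (fully open) to 255 (shut), then the shift along the tool's x, y, z in m, then the turn about the tool's z in rad. A call has 1 to 20 rows; each row shifts and turns the commanded pose from where the row before left it, along the tool's axes as they then stand; what a row does not reach is not made up. A row lasts 1/12 s, in which the tool goes at most 41.7 mm and 7.16 degrees, less where a joint would pass 70% of its speed; a pose out of reach is approached as far as the arm can. A call is refused whole if a number of a shift passes 0.0417 or a number of a turn 0.125, either way. A call with a gripper value outside its range is refused whole. The fingers move at their own pace and stop on an object; the grip force is fixed at half the most. Time passes only in rows, so rows that do not move let the fingers close. It gives the time, the measured TCP pose, the force, the opening and the grip force at its end, in the units of the state.
- read_state(): the state, without advancing time (a new reading comes with each control period).
- capture(name): name is "side" or "top"; returns (picture, depth): 384x512x3 uint8, blue, green, red; 384x512 float32, m along the optical axis (not along the pixel's ray), 0 where there is no reading.
- calibration(name): a dict with "fx", "fy", "cx", "cy" (pixels), "xyz" and "rotation" of the camera in the world. Camera axes: x right, y down, z forward; pixel columns grow to the right and rows downward; lengths in m; the calibration is good to about 2 mm. A picture is of the moment at which its call begins. calibration takes no time and is no camera call.
- hand_in(): hands the job in; it is judged then, once.
The state is a dict: "time_s": time; "joint_positions": joint angles; "qvel": joint speeds; "tau": joint torques, N m; "position": TCP position; "tcp_rot": TCP orientation; "force": force on the tool from outside, world axes, zero at the start; "moment": the same for the moment, N m; "opening": opening from 0.0 (shut) to 1.0 (fully open); "grasp_force": force on a finger pad.
Only numpy, scipy, OpenCV 4.12 (cv2) and the standard library are available. Lean on these libraries where they do the work, as an engineer would, in place of code of your own. Each camera call takes 0.05 s, during which the arm holds its last target. There are 200 camera calls.

## Working session

There is one attempt and no reset: what is moved stays moved. The work goes in short steps, Python scripts to look and compute and a tool call to move; the robot and the scene stay as the last step left them, time stands still between calls to the robot, and variables do not carry over. Pictures are saved under pics/ and viewed, at most 10 in all, crops included, and the job is handed in when it is done.

Besides the shell and the picture viewer there is one more tool, called after ">>>" by a JSON object that holds its "api" and its "payload", one argument or row to a line. send_rows: Moves the arm, as the interface text tells. Its arguments: {"type":"object","properties":{"plan":{"type":"array","items":{"type":"array","items":{"type":"number"}}}},"required":["plan"]}

```bash
mkdir -p pics; ls; cat > h.py <<'E'
import numpy as np, cv2
from rig import *
def pt(cal,depth,u,v,z=None):
    r=np.array([(u-cal["cx"])/cal["fx"],(v-cal["cy"])/cal["fy"],1.0])
    R=np.array(cal["rotation"]); o=np.array(cal["xyz"])
    if z is None:
        return o+R@(r*depth[int(round(v)),int(round(u))])
    d=R@r; return o+d*(z-o[2])/d[2]
E
python3 - <<'E'
from h import *
for n in("top","side"):
    p,d=capture(n); np.save(n+"_d.npy",d); cv2.imwrite(f"pics/{n}0.png",p)
    c=calibration(n); print(n,c)
s=read_state(); print({k:s[k] for k in("time_s","position","tcp_rot","force","opening")}, finger_overhang)
E
```

```text
pics
top {'fx': 371.6929899349917, 'fy': 371.6929899349917, 'cx': 258.81052800882406, 'cy': 195.47527549327208, 'xyz': array([ 0.38345676, -0.00815633,  1.08090685]), 'rotation': array([[ 0.00704327, -0.98253975,  0.18591945],
       [-0.99989279, -0.00453307,  0.01392322],
       [-0.01283733, -0.18599758, -0.98246634]])}
side {'fx': 353.2567095431485, 'fy': 353.2567095431485, 'cx': 260.41459758911077, 'cy': 190.8581912996834, 'xyz': array([ 0.58135587, -0.66102306,  0.60205692]), 'rotation': array([[ 9.99854024e-01, -1.28591869e-02, -1.12504374e-02],
       [ 3.44181729e-04, -6.43167660e-01,  7.65725305e-01],
       [-1.70825223e-02, -7.65617400e-01, -6.43069347e-01]])}
{'time_s': 0.1, 'position': array([ 0.23334393, -0.57905527,  0.19887861]), 'tcp_rot': array([[ 9.27613526e-01,  3.73541168e-01, -3.76163591e-04],
       [ 3.73541184e-01, -9.27611653e-01,  1.89896429e-03],
       [ 3.60407611e-04, -1.90201756e-03, -9.99998126e-01]]), 'force': array([0.17140269, 0.02431191, 0.53138198]), 'opening': 1.0003056879392986} 0.014
```

View pics/top0.png

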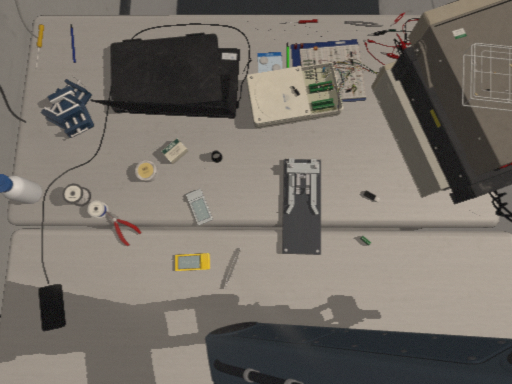

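View pics/side0.png

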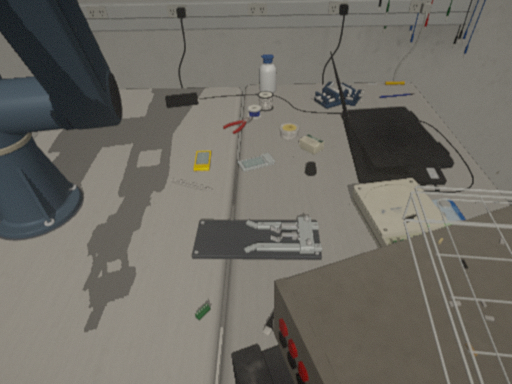

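The top view shows two slide-shaped things: a grey one at (200,207) and a yellow-framed one at (192,262). The grey one fits "aluminium". The stage is at about (302,206), with its cross-head at the far (+x) end. I'll confirm with enlarged crops.

```bash
python3 - <<'E'
from h import *
t=cv2.imread("pics/top0.png"); s=cv2.imread("pics/side0.png")
a=cv2.resize(t[182:232,170:236],None,fx=6,fy=6,interpolation=2)   # 396x300
b=cv2.resize(s[145:180,225:291],None,fx=6,fy=6,interpolation=2)  #396x210
c=cv2.resize(t[150:262,270:334],None,fx=5,fy=5,interpolation=2)  #320x560
im=np.zeros((560,730,3),np.uint8); im[:300,:396]=a; im[310:520,:396]=b; im[:,405:725]=c
cv2.imwrite("pics/crop.png",im)
E
```

```text
(no output)
```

View pics/crop.png

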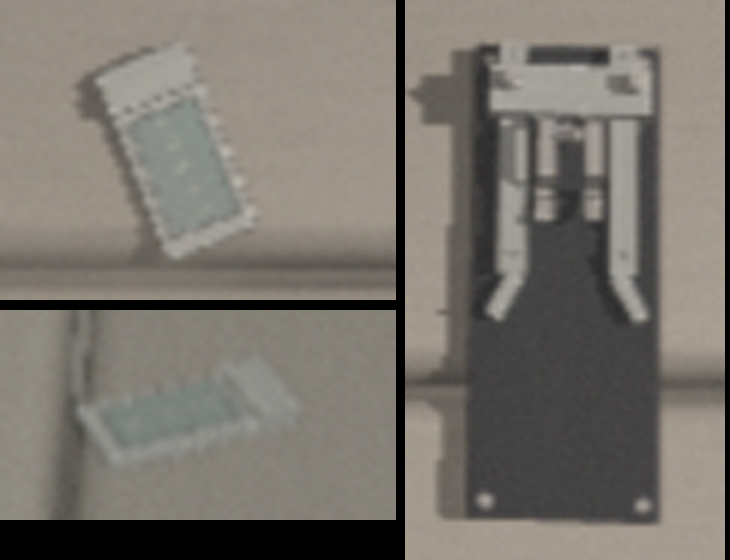

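The crop confirms it. The grey slide's bar is at its upper-left end: front corners at about (186,195) and (200.5,189), rear corners at (199.5,225) and (212,218). The bed corners are at about (282,253), (321,254), (285,159) and (321,159).

```bash
python3 - <<'E'
from h import *
c=calibration("top"); d=np.load("top_d.npy")
P=lambda u,v,z: pt(c,d,u,v,z)
fl,fr,rl,rr=P(186.2,195,.011),P(200.5,189,.011),P(199.5,224.8,.008),P(212.2,217.8,.008)
print("slide",fl,fr,rl,rr)
ctr=(fl+fr+rl+rr)/4; ax=(fl+fr-rl-rr); print("ctr",ctr,"yaw",np.degrees(np.arctan2(ax[1],ax[0])),np.linalg.norm(ax)/2, np.linalg.norm(fl-fr),np.linalg.norm(rl-rr))
w=fl+rl-fr-rr; print("yaw by sides(minus90)",np.degrees(np.arctan2(w[1],w[0]))-90)
q=[P(270+(a-405)/5,150+b/5,.012) for a,b in((467,517),(660,522),(660,47),(478,47))]
for x in q: print("bed",x)
for a,b in((527,125),(525,265),(609,125),(609,265)): print("rail in",P(270+(a-405)/5,150+b/5,.020))
for a,b in((485,500),(643,506)): print("screw",P(270+(a-405)/5,150+b/5,.012))
# depth-based masks
v,u=np.mgrid[0:384,0:512]; r=np.stack([(u-c["cx"])/c["fx"],(v-c["cy"])/c["fy"],np.ones_like(d)],-1)*d[...,None]
W=r@np.array(c["rotation"]).T+c["xyz"]; np.save("W.npy",W)
print("z bench",np.median(W[200:215,215:230,2]),"slide",W[205:210,198:202,2].mean(),"bed",np.median(W[225:245,290:315,2]))
for n,(x0,y0,x1,y1),zz in(("slide",(180,184,218,228),.004),("stage",(275,152,330,262),.007),("rails",(275,152,330,220),.016)):
    m=np.zeros(d.shape,bool); m[y0:y1,x0:x1]=True; m&=(W[...,2]>zz)&(W[...,2]<.06)
    print(n,m.sum(),cv2.minAreaRect(W[m][:,:2].astype(np.float32)))
E
```

```text
slide [0.58636007 0.22036544 0.011     ] [0.60454258 0.17891472 0.011     ] [0.49912382 0.17849822 0.008     ] [0.51975389 0.1422174  0.008     ]
ctr [0.55244509 0.17999895 0.0095    ] yaw 24.546383225985622 0.09460571794983147 0.045263296717124105 0.04173605243706703
yaw by sides(minus90) 26.533683056799532
bed [ 0.41856428 -0.06120886  0.012     ]
bed [ 0.41648549 -0.17057566  0.012     ]
bed [ 0.69582509 -0.17728269  0.012     ]
bed [ 0.69546812 -0.06907385  0.012     ]
rail in [ 0.6458021  -0.09705093  0.02      ]
rail in [ 0.56255309 -0.0950016   0.02      ]
rail in [ 0.64598803 -0.14505263  0.02      ]
rail in [ 0.56278975 -0.14347795  0.02      ]
screw [ 0.42819652 -0.07148999  0.012     ]
screw [ 0.42540477 -0.16115316  0.012     ]
z bench 0.00021756480129142552 slide 0.00882703348716023 bed 0.011988269429538456
slide 557 ((0.5620518326759338, 0.18485069274902344), (0.1260427087545395, 0.10399362444877625), 4.52681827545166)
stage 3607 ((0.5584151744842529, -0.11686435341835022), (0.10978762805461884, 0.2806031405925751), 88.70011901855469)
rails 994 ((0.6103227138519287, -0.11786633729934692), (0.17800961434841156, 0.09865305572748184), 1.5715999603271484)
```

Stage: centre about (0.557, -0.1193), yaw about -1.4°. Slide: centre about (0.5525, 0.180), yaw about 25.5°. I'll grip 28 mm behind the slide's centre, so I'm moving above (0.527, 0.168) now.

>>> {"api": "send_rows", "payload": {
  "plan": [
    [0,0.0275,-0.029,0,0],
    [0,0.0275,-0.029,0,0],
    [0,0.0275,-0.029,0,0],
    [0,0.0275,-0.029,0,0],
    [0,0.0275,-0.029,0,0],
    [0,0.0275,-0.029,0,0],
    [0,0.0275,-0.029,0,0],
    [0,0.0275,-0.029,0,0],
    [0,0.0275,-0.029,0,0],
    [0,0.0275,-0.029,0,0],
    [0,0.0275,-0.029,0,0],
    [0,0.0275,-0.029,0,0],
    [0,0.0275,-0.029,0,0],
    [0,0.0275,-0.029,0,0],
    [0,0.0275,-0.029,0,0],
    [0,0.0275,-0.029,0,0],
    [0,0.0275,-0.029,0,0],
    [0,0.0275,-0.029,0,0],
    [0,0.0275,-0.029,0,0],
    [0,0.0275,-0.029,0,0]
  ]
}}

```text
time_s: 1.77
position: [0.527, 0.1658, 0.1994]
tcp_rot: [[0.927, 0.374, -0.001], [0.374, -0.927, -0.0], [-0.001, -0.0, -1.0]]
force: [-0.0, -0.7, -0.2]
opening: 0.998
grasp_force: 0.0
```

```bash
cat >> h.py <<'E'
def go(x,y,z,yaw):
    "remaining shift in tool axes and turn (rad) to world target"
    s=read_state(); R=np.array(s["tcp_rot"]); cy=np.arctan2(R[1,0],R[0,0])
    print("t",round(s["time_s"],2),"pos",np.round(s["position"],4),"yaw",round(np.degrees(cy),2),"F",np.round(s["force"],2),"open",round(s["opening"],3),"grip",s["grasp_force"])
    print("shift",np.round(R.T@(np.array([x,y,z])-s["position"]),4),"turn",round(-(np.radians(yaw)-cy),4))
E
python3 - <<'E'
from h import *
go(.527,.168,.1,25.5)
W=np.load("W.npy")
print("seam", [[round(float(np.median(W[r,c0-3:c0+4,2])),4) for r in range(218,234)] for c0 in(215,230)])
print(W[226,205])
E
```

```text
t 1.77 pos [0.527  0.1658 0.1994] yaw 21.96 F [-0.01 -0.66 -0.18] open 0.998 grip 0.0
shift [ 0.0009 -0.002   0.0994] turn -0.0618
seam [[0.0002, 0.0021, -0.0006, 0.0005, -0.001, -0.0016, -0.0048, -0.0078, -0.0142, -0.5996, -0.6006, -0.017, -0.009, -0.0046, -0.0039, -0.003], [-0.0011, -0.0007, -0.001, 0.0002, -0.0021, -0.0022, -0.0049, -0.0066, -0.015, -0.5993, -0.6015, -0.6004, -0.008, -0.0047, -0.0027, -0.0015]]
[ 0.49792955  0.16574055 -0.01305005]
```

>>> {"api": "send_rows", "payload": {
  "plan": [
    [0,0.001,-0.002,0.025,-0.062],
    [0,0,0,0.035,0],
    [0,0,0,0.035,0],
    [0,0,0,0.035,0],
    [0,0,0,0,0],
    [0,0,0,0,0]
  ]
}}

```text
time_s: 2.27
position: [0.5253, 0.1658, 0.068]
tcp_rot: [[0.903, 0.43, -0.006], [0.43, -0.903, -0.001], [-0.005, -0.002, -1.0]]
force: [-0.7, 0.8, -0.1]
opening: 0.999
grasp_force: 0.0
```

```bash
python3 - <<'E'
from h import *
go(.527,.168,.016,25.5)
p,d=capture("top"); q,e=capture("side")
a=cv2.resize(p[170:245,165:240],None,fx=5,fy=5,interpolation=2); b=cv2.resize(q[130:200,215:300],None,fx=5,fy=5,interpolation=2)
im=np.zeros((375,800,3),np.uint8); im[:,:375]=a; im[:350,375:800]=b; cv2.imwrite("pics/c2.png",im)
E
```

```text
t 2.27 pos [0.5253 0.1658 0.068 ] yaw 25.49 F [-0.74  0.77 -0.13] open 0.999 grip 0.0
shift [ 0.0028 -0.0012  0.052 ] turn -0.0002
```

View pics/c2.png

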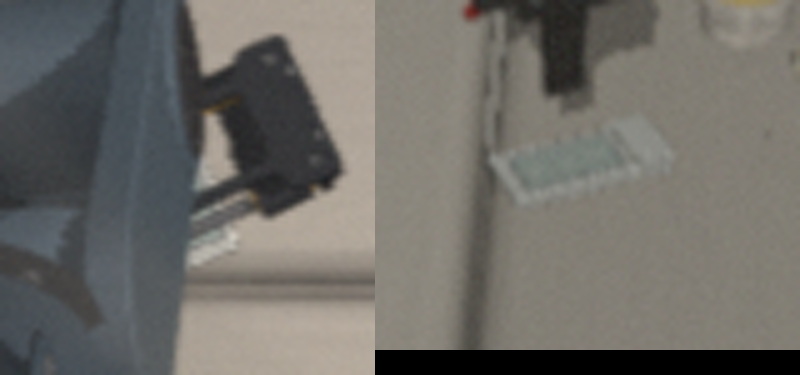

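The top view (left half of the crop) is mostly hidden by the arm. The side view shows the slide clearly, with corners at crop (493,157), (520,203), (672,155) and (640,118), and a fingertip at (565,92). I'll check that fingertip against the slide.

```bash
python3 - <<'E'
from h import *
c=calibration("side")
f=lambda a,b,z: pt(c,None,215+(a-375)/5,130+b/5,z)
print("tip",f(565,94,.054))
C=[f(493,157,.008),f(520,205,.008),f(672,157,.011),f(640,118,.012)]
for x in C: print(x)
m=sum(C)/4; a=C[2]+C[3]-C[0]-C[1]; print(m,np.degrees(np.arctan2(a[1],a[0])),np.linalg.norm(a)/2)
c=np.array(calibration("side")["rotation"]);
k=calibration("side")
for w in((.547,.120,.054),(.505,.21,.054)):
    r=c.T@(np.array(w)-k["xyz"]); print("proj crop",(r[0]/r[2]*k["fx"]+k["cx"]-215)*5+375,(r[1]/r[2]*k["fy"]+k["cy"]-130)*5)
E
```

```text
tip [0.55084511 0.17592363 0.054     ]
[0.50745761 0.18082959 0.008     ]
[0.5248612 0.1339104 0.008    ]
[0.61132762 0.17411326 0.011     ]
[0.5934944  0.21309236 0.012     ]
[0.55928521 0.1754864  0.00975   ] 22.78643663024922 0.09361841184143635
proj crop 556.1549811081501 151.44344366134177
proj crop 486.63145208752394 62.56256735548817
```

The fingertip isn't where I expected it, so I'll check with depth.

```bash
python3 - <<'E'
from h import *
q,e=capture("side"); k=calibration("side")
cv2.imwrite("pics/c3.png",cv2.resize(q[60:200,180:320],None,fx=4,fy=4,interpolation=2))
v,u=np.mgrid[0:384,0:512]; r=np.stack([(u-k["cx"])/k["fx"],(v-k["cy"])/k["fy"],np.ones_like(e)],-1)*e[...,None]
W=r@np.array(k["rotation"]).T+k["xyz"]
for vv in range(132,156,2): print(vv,np.round(W[vv,253],3),np.round(W[vv,240],3))
m=(u>225)&(u<295)&(v>140)&(v<180)&(W[...,2]>.0045)&(W[...,2]<.03); print("slide",m.sum(),cv2.minAreaRect(W[m][:,:2].astype(np.float32)),W[m].mean(0))
E
```

```text
132 [0.555 0.113 0.145] [ 0.471  0.785 -0.25 ]
134 [0.554 0.116 0.138] [ 0.47   0.781 -0.259]
136 [0.554 0.115 0.132] [ 0.47   0.777 -0.267]
138 [0.554 0.117 0.125] [ 0.469  0.779 -0.279]
140 [0.554 0.12  0.117] [ 0.469  0.778 -0.29 ]
142 [0.554 0.12  0.111] [ 0.504  0.319 -0.013]
144 [0.553 0.119 0.106] [ 0.505  0.298 -0.007]
146 [0.553 0.118 0.101] [ 0.506  0.287 -0.007]
148 [0.548 0.262 0.001] [ 0.506  0.276 -0.008]
150 [ 0.548  0.252 -0.   ] [ 0.507  0.263 -0.007]
152 [0.548 0.241 0.   ] [ 0.508  0.251 -0.006]
154 [ 0.548  0.23  -0.   ] [ 0.508  0.238 -0.005]
slide 355 ((0.5708705186843872, 0.1855435073375702), (0.12783260643482208, 0.051092661917209625), 20.81220245361328) [0.55906205 0.17851891 0.00921943]
```

View pics/c3.png

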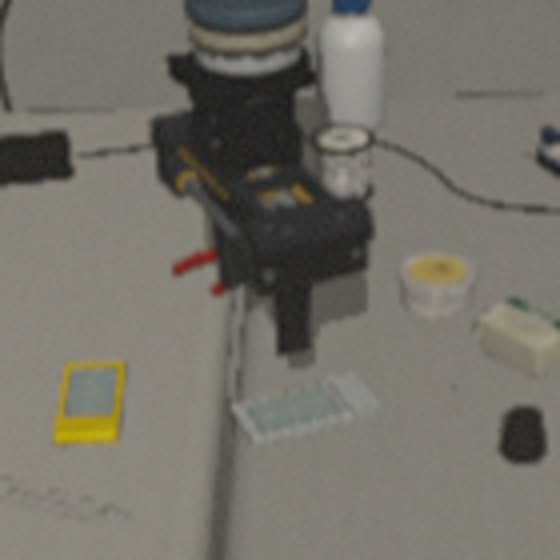

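Depth puts the open fingertip at z≈0.10, about 45 mm higher than the reported TCP implies. The fingers may swing down as they close, so I'll pre-close to about 60 mm and measure again.

>>> {"api": "send_rows", "payload": {
  "plan": [
    [75,0,0,0,0],
    [75,0,0,0,0],
    [75,0,0,0,0],
    [75,0,0,0,0],
    [75,0,0,0,0],
    [75,0,0,0,0]
  ]
}}

```text
time_s: 2.92
position: [0.5273, 0.166, 0.07]
tcp_rot: [[0.903, 0.43, 0.0], [0.43, -0.903, 0.0], [0.0, 0.0, -1.0]]
force: [0.2, -0.3, -0.2]
opening: 0.726
grasp_force: 0.0
```

```bash
python3 - <<'E'
from h import *
import rig
go(.527,.168,.016,25.5); print(rig.finger_overhang)
q,e=capture("side"); k=calibration("side")
cv2.imwrite("pics/c4.png",cv2.resize(q[110:190,200:300],None,fx=6,fy=6,interpolation=2))
v,u=np.mgrid[0:384,0:512]; r=np.stack([(u-k["cx"])/k["fx"],(v-k["cy"])/k["fy"],np.ones_like(e)],-1)*e[...,None]
W=r@np.array(k["rotation"]).T+k["xyz"]
for c in range(232,262,3):
    m=(W[100:165,c,2]>.03)
    i=np.where(m)[0]; 
    if len(i): print(c,i.max()+100,np.round(W[i.max()+100,c],3),np.round(W[i.max()+97,c],3))
E
```

```text
t 2.92 pos [0.5273 0.166  0.07  ] yaw 25.48 F [ 0.22 -0.3  -0.21] open 0.726 grip 0.0
shift [ 0.0006 -0.002   0.054 ] turn -0.0003
0.014
232 114 [0.502 0.149 0.177] [0.502 0.157 0.181]
235 125 [0.503 0.197 0.118] [0.504 0.195 0.129]
238 155 [ 0.581 -0.661  0.602] [ 0.455  0.783 -0.361]
241 133 [0.518 0.195 0.094] [0.519 0.199 0.101]
244 133 [0.535 0.072 0.167] [0.535 0.072 0.175]
247 146 [0.537 0.126 0.096] [0.538 0.124 0.106]
250 145 [0.545 0.134 0.094] [ 0.581 -0.661  0.602]
253 145 [0.553 0.136 0.092] [0.553 0.132 0.104]
256 131 [0.563 0.087 0.163] [0.563 0.089 0.171]
259 130 [0.57  0.089 0.165] [0.57  0.092 0.171]
```

View pics/c4.png

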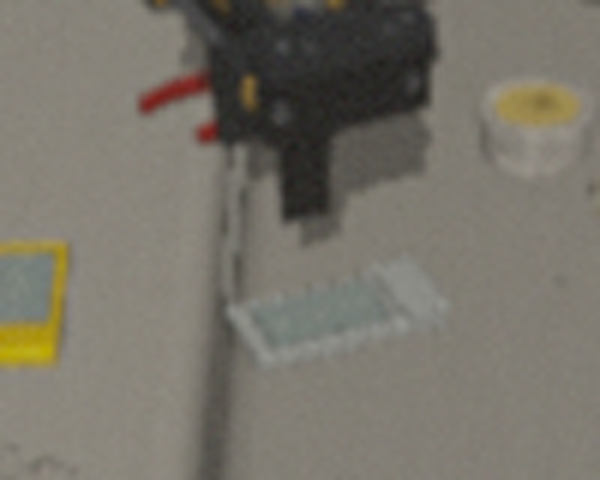

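The whole gripper (tips and body) sits about 38 mm higher than reported, while its lateral position agrees. I'll come down in stages and go by vision and force.

>>> {"api": "send_rows", "payload": {
  "plan": [
    [75,0.005,0.001,0.01,0.017],
    [75,0,0,0.02,0],
    [75,0,0,0.01,0],
    [75,0,0,0,0],
    [75,0,0,0,0]
  ]
}}

```text
time_s: 3.38
position: [0.5313, 0.1671, 0.0286]
tcp_rot: [[0.91, 0.415, -0.003], [0.415, -0.91, -0.0], [-0.003, -0.001, -1.0]]
force: [0.2, 0.0, 0.2]
opening: 0.709
grasp_force: 0.0
```

```bash
cat >> h.py <<'E'
def cloud(n):
    q,e=capture(n); k=calibration(n)
    v,u=np.mgrid[0:384,0:512]; r=np.stack([(u-k["cx"])/k["fx"],(v-k["cy"])/k["fy"],np.ones_like(e)],-1)*e[...,None]
    return q,e,r@np.array(k["rotation"]).T+k["xyz"]
E
python3 - <<'E'
from h import *
go(.532,.167,.016,24.5)
q,e,W=cloud("side")
cv2.imwrite("pics/c5.png",cv2.resize(q[120:190,210:300],None,fx=6,fy=6,interpolation=2))
for c in range(238,266,3):
    i=np.where((W[110:175,c,2]>.02)&(W[110:175,c,2]<.3))[0]
    if len(i): print(c,i.max()+110,np.round(W[i.max()+110,c],3),np.round(W[i.max()+107,c],3))
E
```

```text
t 3.38 pos [0.5313 0.1671 0.0286] yaw 24.5 F [0.22 0.02 0.2 ] open 0.709 grip 0.0
shift [0.0006 0.0004 0.0126] turn -0.0001
238 142 [0.508 0.201 0.062] [0.509 0.197 0.074]
241 146 [0.516 0.193 0.053] [0.517 0.195 0.062]
244 145 [0.525 0.198 0.053] [0.532 0.095 0.127]
247 148 [0.54  0.075 0.123] [0.54  0.077 0.13 ]
250 158 [0.543 0.13  0.055] [0.544 0.128 0.066]
253 158 [0.552 0.131 0.054] [0.552 0.133 0.062]
256 157 [0.56  0.135 0.054] [0.56  0.137 0.063]
259 145 [0.569 0.088 0.123] [0.57  0.088 0.131]
262 144 [0.577 0.093 0.122] [0.577 0.092 0.132]
265 143 [0.584 0.095 0.124] [0.585 0.094 0.133]
```

View pics/c5.png

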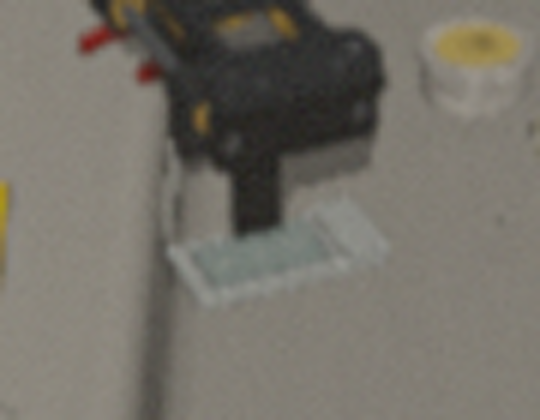

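The tip is at z≈0.053 with the reported TCP at 0.029. I'll keep descending in small steps and watch the force.

>>> {"api": "send_rows", "payload": {
  "plan": [
    [75,0.0005,0,0.008,0],
    [75,0,0,0.006,0],
    [75,0,0,0.004,0],
    [75,0,0,0.002,0],
    [75,0,0,0,0]
  ]
}}

```text
time_s: 3.85
position: [0.5322, 0.1673, 0.0092]
tcp_rot: [[0.91, 0.415, -0.001], [0.415, -0.91, -0.0], [-0.001, -0.0, -1.0]]
force: [-0.7, -0.3, -0.3]
opening: 0.702
grasp_force: 0.0
```

```bash
python3 - <<'E'
from h import *
go(.532,.167,-.020,24.5)
q,e,W=cloud("side")
for c in range(238,266,3):
    i=np.where((W[110:185,c,2]>.017)&(W[110:185,c,2]<.3))[0]
    if len(i): print(c,i.max()+110,np.round(W[i.max()+110,c],3),np.round(W[i.max()+107,c],3))
E
```

```text
t 3.85 pos [0.5322 0.1673 0.0092] yaw 24.51 F [-0.66 -0.27 -0.26] open 0.702 grip 0.0
shift [-0.0002  0.0003  0.0292] turn 0.0002
238 141 [0.508 0.203 0.063] [0.514 0.133 0.116]
241 152 [0.515 0.192 0.033] [0.516 0.192 0.043]
244 151 [0.524 0.199 0.032] [0.531 0.097 0.109]
247 154 [0.539 0.073 0.106] [0.539 0.074 0.114]
250 164 [0.543 0.13  0.035] [0.543 0.127 0.047]
253 163 [0.551 0.132 0.036] [0.551 0.131 0.047]
256 163 [0.559 0.135 0.034] [0.559 0.136 0.043]
259 151 [0.569 0.086 0.106] [0.569 0.088 0.114]
262 150 [0.577 0.09  0.106] [0.577 0.09  0.115]
265 150 [0.584 0.093 0.104] [0.584 0.095 0.112]
```

There's no contact even at z=0.009, so the reported z really does read about 38 mm low. I'll continue down by 26 mm.

>>> {"api": "send_rows", "payload": {
  "plan": [
    [75,0,0,0.01,0],
    [75,0,0,0.008,0],
    [75,0,0,0.004,0],
    [75,0,0,0.002,0],
    [75,0,0,0.001,0],
    [75,0,0,0,0]
  ]
}}

```text
time_s: 4.4
position: [0.5324, 0.1674, -0.0156]
tcp_rot: [[0.91, 0.415, -0.001], [0.415, -0.91, -0.0], [-0.001, -0.0, -1.0]]
force: [0.5, 0.3, 0.4]
opening: 0.704
grasp_force: 0.0
```

```bash
python3 - <<'E'
from h import *
go(.532,.167,-.020,24.5)
q,e,W=cloud("side")
cv2.imwrite("pics/c6.png",cv2.resize(q[120:190,210:300],None,fx=6,fy=6,interpolation=2))
for c in range(244,266,3):
    i=np.where((W[110:185,c,2]>.013)&(W[110:185,c,2]<.3))[0]
    if len(i): print(c,i.max()+110,np.round(W[i.max()+110,c],3),np.round(W[i.max()+107,c],3))
E
```

```text
t 4.4 pos [ 0.5324  0.1674 -0.0156] yaw 24.51 F [0.53 0.25 0.44] open 0.704 grip 0.0
shift [-0.0005  0.0002  0.0044] turn 0.0002
244 157 [0.53  0.097 0.081] [0.53  0.095 0.091]
247 162 [0.538 0.075 0.081] [0.538 0.075 0.089]
250 170 [0.542 0.127 0.017] [0.542 0.129 0.025]
253 169 [0.55  0.131 0.017] [0.551 0.132 0.026]
256 168 [0.559 0.136 0.016] [0.559 0.134 0.028]
259 159 [0.569 0.087 0.081] [0.569 0.088 0.089]
262 158 [0.576 0.092 0.081] [0.576 0.089 0.092]
265 158 [0.584 0.095 0.078] [0.584 0.094 0.088]
```

View pics/c6.png

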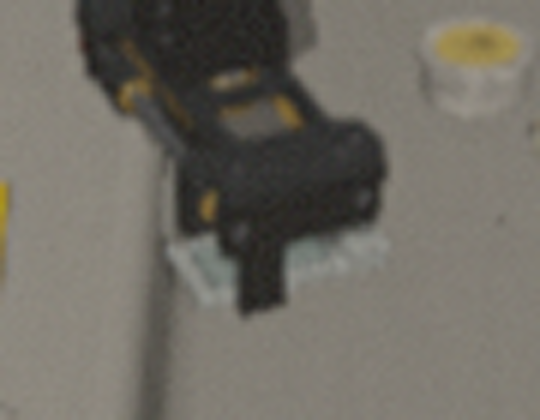

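The near finger now stands just outside the slide's near edge, with its bottom at crop (262,312) and the tip about 9 mm up. I'll go down 5 mm more, gently.

>>> {"api": "send_rows", "payload": {
  "plan": [
    [75,0,0,0.002,0],
    [75,0,0,0.001,0],
    [75,0,0,0.001,0],
    [75,0,0,0.001,0],
    [75,0,0,0,0]
  ]
}}

```text
time_s: 4.87
position: [0.5325, 0.1674, -0.0204]
tcp_rot: [[0.91, 0.415, -0.0], [0.415, -0.91, 0.0], [-0.0, -0.0, -1.0]]
force: [-0.6, 0.4, -0.5]
opening: 0.704
grasp_force: 0.0
```

>>> {"api": "send_rows", "payload": {
  "plan": [
    [75,0,0,0.001,0],
    [75,0,0,0.001,0],
    [75,0,0,0,0]
  ]
}}

```text
time_s: 5.12
position: [0.5326, 0.1674, -0.0223]
tcp_rot: [[0.91, 0.415, 0.0], [0.415, -0.91, 0.0], [0.0, 0.0, -1.0]]
force: [-0.1, -0.4, -0.3]
opening: 0.706
grasp_force: 0.0
```

```bash
python3 - <<'E'
from h import *
go(.532,.167,-.020,24.5)
q,e,W=cloud("side")
for c in (250,252,254,256): print(c,[tuple(np.round(W[v,c],3)) for v in range(168,177)])
E
```

```text
t 5.12 pos [ 0.5326  0.1674 -0.0223] yaw 24.51 F [-0.08 -0.37 -0.28] open 0.706 grip 0.0
shift [-0.0008  0.0001 -0.0023] turn 0.0002
250 [(np.float64(0.542), np.float64(0.129), np.float64(0.022)), (np.float64(0.542), np.float64(0.128), np.float64(0.019)), (np.float64(0.542), np.float64(0.129), np.float64(0.015)), (np.float64(0.542), np.float64(0.129), np.float64(0.011)), (np.float64(0.542), np.float64(0.129), np.float64(0.008)), (np.float64(0.542), np.float64(0.128), np.float64(0.005)), (np.float64(0.542), np.float64(0.13), np.float64(0.0)), (np.float64(0.542), np.float64(0.125), np.float64(0.0)), (np.float64(0.542), np.float64(0.116), np.float64(0.004))]
252 [(np.float64(0.548), np.float64(0.131), np.float64(0.02)), (np.float64(0.548), np.float64(0.132), np.float64(0.016)), (np.float64(0.548), np.float64(0.131), np.float64(0.013)), (np.float64(0.548), np.float64(0.129), np.float64(0.011)), (np.float64(0.547), np.float64(0.13), np.float64(0.007)), (np.float64(0.547), np.float64(0.13), np.float64(0.004)), (np.float64(0.547), np.float64(0.13), np.float64(0.0)), (np.float64(0.547), np.f
[... 460 characters left out ...]
4(0.553), np.float64(0.128), np.float64(0.001)), (np.float64(0.553), np.float64(0.125), np.float64(0.0)), (np.float64(0.553), np.float64(0.121), np.float64(-0.0))]
256 [(np.float64(0.559), np.float64(0.138), np.float64(0.015)), (np.float64(0.559), np.float64(0.133), np.float64(0.015)), (np.float64(0.559), np.float64(0.136), np.float64(0.009)), (np.float64(0.558), np.float64(0.136), np.float64(0.006)), (np.float64(0.558), np.float64(0.134), np.float64(0.004)), (np.float64(0.558), np.float64(0.136), np.float64(-0.001)), (np.float64(0.558), np.float64(0.131), np.float64(-0.001)), (np.float64(0.558), np.float64(0.125), np.float64(-0.0)), (np.float64(0.559), np.float64(0.119), np.float64(0.001))]
```

The tips are about 2 mm above the bench, so I'm closing.

>>> {"api": "send_rows", "payload": {
  "plan": [
    [150,0,0,0,0],
    [255,0,0,0,0],
    [255,0,0,0,0],
    [255,0,0,0,0],
    [255,0,0,0,0],
    [255,0,0,0,0],
    [255,0,0,0,0]
  ]
}}

```text
time_s: 5.75
position: [0.5324, 0.1674, -0.0223]
tcp_rot: [[0.91, 0.415, -0.0], [0.415, -0.91, 0.0], [-0.0, -0.0, -1.0]]
force: [-0.7, -0.6, 0.4]
opening: 0.52
grasp_force: 29.9
```

Gripped: the opening is 45 mm and the grip 30 N. Now lift, turn to the stage's direction and carry.

>>> {"api": "send_rows", "payload": {
  "plan": [
    [255,0,0,-0.01,0],
    [255,0,0,-0.02,0],
    [255,0,0,-0.03,0.113],
    [255,0,0,-0.01,0.113],
    [255,0,0,0,0.113],
    [255,0,0,0,0.113],
    [255,-0.0036,0.0143,0,0],
    [255,-0.0072,0.0286,0,0],
    [255,-0.0072,0.0286,0,0],
    [255,-0.0072,0.0286,0,0],
    [255,-0.0072,0.0286,0,0],
    [255,-0.0072,0.0286,0,0],
    [255,-0.0072,0.0286,0,0],
    [255,-0.0072,0.0286,0,0],
    [255,-0.0072,0.0286,0,0],
    [255,-0.0072,0.0286,0,0],
    [255,-0.0036,0.0143,0,0],
    [255,0,0,0,0],
    [255,0,0,0,0]
  ]
}}

```text
time_s: 7.33
position: [0.4538, -0.1176, 0.0483]
tcp_rot: [[1.0, -0.027, 0.001], [-0.027, -1.0, -0.0], [0.001, 0.0, -1.0]]
force: [-0.3, -0.2, -1.8]
opening: 0.527
grasp_force: 29.9
```

```bash
python3 - <<'E'
from h import *
go(.453,-.1168,-.0103,-1.4)
q,e=capture("side"); np.save("sd.npy",e)
cv2.imwrite("pics/s7raw.png",q); cv2.imwrite("pics/c7.png",cv2.resize(q[180:280,165:335],(765,450),interpolation=2))
E
```

```text
t 7.33 pos [ 0.4538 -0.1176  0.0483] yaw -1.53 F [-0.25 -0.25 -1.83] open 0.527 grip 29.93225634098053
shift [-0.0009 -0.0008  0.0586] turn -0.0022
```

View pics/c7.png

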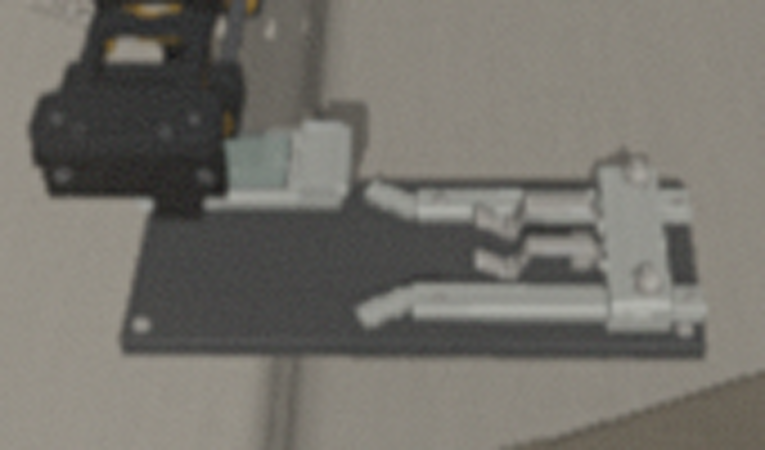

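The slide is held level with its bar leading. The bar's front near bottom corner is at crop (346,206), the far rail (outer top edge y≈190) and near rail (inner top edge y≈285) are visible, and the bed's near corners are at (124,343) and (705,343).

```bash
python3 - <<'E'
from h import *
k=calibration("side"); e=np.load("sd.npy")
f=lambda a,b,z: np.round(pt(k,None,165+a/4.5,180+b/4.5,z),4)
print("bar front bottom near",f(346,206,.0706), "bar top front near",f(350,188,.0826),"far",f(352,124,.0826))
print("rail near inner",f(418,285,.02),f(600,285,.02)," rail far outer",f(420,190,.02),f(590,190,.02),"near outer",f(418,305,.02),f(605,305,.02))
print("mouth near",f(358,310,.02),f(378,325,.02),"mouth far",f(366,182,.02))
print("bed near",f(124,343,.012),f(705,343,.012),"far R",f(690,181,.012),"screws",f(141,325,.012),f(685,329,.012))
print("head front face top",f(606,170,.042),f(610,300,.042))
# depth cloud
v,u=np.mgrid[0:384,0:512]; r=np.stack([(u-k["cx"])/k["fx"],(v-k["cy"])/k["fy"],np.ones_like(e)],-1)*e[...,None]
W=r@np.array(k["rotation"]).T+k["xyz"]
m=(u>205)&(u<250)&(v>195)&(v<232)&(W[...,2]>.06)&(W[...,2]<.095)
P=W[m]; P=P[P[:,0]>.485]; print("slide pts",len(P),P.min(0),P.max(0),np.percentile(P[:,:2],[2,98],axis=0))
b=P[P[:,0]>.51]; print("bar",cv2.minAreaRect(b[:,:2].astype(np.float32)))
# rails in stage frame
E=np.array([np.cos(np.radians(-1.4)),np.sin(np.radians(-1.4))]); N=np.array([-E[1],E[0]])
q=W[...,:2]-[.557,-.1193]; X=q@E; Y=q@N; Z=W[...,2]
R=(X>.01)&(X<.06)&(abs(Y)<.05)&(Z>.017)&(Z<.023)
for s in(1,-1): 
    y=Y[R&(Y*s>.018)]; print("rail",s,len(y),np.percentile(y,[3,50,97]))
B=(abs(X)<.2)&(abs(Y)<.08)&(Z>.009)&(Z<.015); print("bed",np.percentile(X[B],[.2,99.8]),np.percentile(Y[B],[.5,99.5]))
E
```

```text
bar front bottom near [ 0.5333 -0.1412  0.0706] bar top front near [ 0.5357 -0.1414  0.0826] far [ 0.535  -0.098   0.0826]
rail near inner [ 0.5657 -0.1455  0.02  ] [ 0.6536 -0.1468  0.02  ]  rail far outer [ 0.5664 -0.0809  0.02  ] [ 0.6537 -0.0823  0.02  ] near outer [ 0.5658 -0.1581  0.02  ] [ 0.655  -0.1594  0.02  ]
mouth near [ 0.5372 -0.1608  0.02  ] [ 0.547  -0.1702  0.02  ] mouth far [ 0.5384 -0.0746  0.02  ]
bed near [ 0.426  -0.1728  0.012 ] [ 0.701  -0.1765  0.012 ] far R [ 0.7074 -0.0686  0.012 ] screws [ 0.4326 -0.1618  0.012 ] [ 0.6927 -0.1679  0.012 ]
head front face top [ 0.6601 -0.0903  0.042 ] [ 0.6547 -0.1754  0.042 ]
slide pts 420 [ 0.48514337 -0.14241847  0.07105184] [ 0.53444121 -0.09213387  0.08526207] [[ 0.48589691 -0.14120882]
 [ 0.53297178 -0.09517395]]
bar ((0.5222789645195007, -0.11851884424686432), (0.047758784145116806, 0.023863330483436584), 89.31229400634766)
rail 1 118 [0.02397579 0.03162439 0.03965597]
rail -1 143 [-0.04070717 -0.03323658 -0.02440712]
bed [-0.13320864  0.14467955] [-0.05472825  0.05433314]
```

Relative to the stage, the slide's centre is at about -78 mm, and it is aligned to within a millimetre. Lowering it.

>>> {"api": "send_rows", "payload": {
  "plan": [
    [255,0,-0.0008,0.02,-0.002],
    [255,0,0,0.02,0],
    [255,0,0,0.01,0],
    [255,0,0,0.004,0],
    [255,0,0,0.002,0],
    [255,0,0,0,0],
    [255,0,0,0,0]
  ]
}}

```text
time_s: 7.97
position: [0.4541, -0.1158, -0.0078]
tcp_rot: [[1.0, -0.022, 0.001], [-0.022, -1.0, -0.0], [0.001, 0.0, -1.0]]
force: [1.2, 0.3, 0.2]
opening: 0.52
grasp_force: 29.9
```

>>> {"api": "send_rows", "payload": {
  "plan": [
    [255,0,0,0.001,0],
    [255,0,0,0,0]
  ]
}}

```text
time_s: 8.13
position: [0.4541, -0.1161, -0.0087]
tcp_rot: [[1.0, -0.022, 0.001], [-0.022, -1.0, -0.001], [0.001, 0.001, -1.0]]
force: [-0.1, 0.3, -0.2]
opening: 0.525
grasp_force: 29.9
```

>>> {"api": "send_rows", "payload": {
  "plan": [
    [255,0,0,0.001,0],
    [255,0,0,0,0]
  ]
}}

```text
time_s: 8.3
position: [0.4539, -0.1161, -0.01]
tcp_rot: [[1.0, -0.022, 0.0], [-0.022, -1.0, -0.0], [0.0, 0.0, -1.0]]
force: [0.1, -0.7, -0.1]
opening: 0.522
grasp_force: 29.9
```

>>> {"api": "send_rows", "payload": {
  "plan": [
    [255,0,0.0006,0.001,0.002],
    [255,0,0,0,0]
  ]
}}

```text
time_s: 8.47
position: [0.4538, -0.1163, -0.0103]
tcp_rot: [[1.0, -0.025, 0.001], [-0.025, -1.0, 0.0], [0.001, -0.0, -1.0]]
force: [0.3, 2.0, 7.2]
opening: 0.526
grasp_force: 29.9
```

>>> {"api": "send_rows", "payload": {
  "plan": [
    [255,0,0,0.001,0],
    [255,0,0,0,0]
  ]
}}

```text
time_s: 8.63
position: [0.4538, -0.1163, -0.0104]
tcp_rot: [[1.0, -0.025, 0.001], [-0.025, -1.0, -0.0], [0.001, 0.0, -1.0]]
force: [-1.0, 2.3, 18.7]
opening: 0.524
grasp_force: 30.8
```

Contact with the bed at z=-0.0103, exactly as predicted. I'll relieve the pressure and slide it forward into the rails.

>>> {"api": "send_rows", "payload": {
  "plan": [
    [255,0,0,-0.0015,0],
    [255,0.004,0,0,0],
    [255,0.005,0,0,0],
    [255,0.005,0,0,0],
    [255,0.005,0,0,0],
    [255,0.005,0,0,0],
    [255,0.004,0,0,0],
    [255,0,0,0,0]
  ]
}}

```text
time_s: 9.3
position: [0.482, -0.1172, -0.0103]
tcp_rot: [[1.0, -0.024, -0.0], [-0.024, -1.0, 0.0], [-0.0, -0.0, -1.0]]
force: [-1.4, 0.5, 8.4]
opening: 0.526
grasp_force: 29.9
```

>>> {"api": "send_rows", "payload": {
  "plan": [
    [255,0.004,0,0,0],
    [255,0.005,0,0,0],
    [255,0.005,0,0,0],
    [255,0.005,0,0,0],
    [255,0.005,0,0,0],
    [255,0.003,0,0,0],
    [255,0,0,0,0]
  ]
}}

```text
time_s: 9.88
position: [0.509, -0.1179, -0.0103]
tcp_rot: [[1.0, -0.024, -0.001], [-0.024, -1.0, 0.0], [-0.001, -0.0, -1.0]]
force: [-1.3, 0.5, 7.3]
opening: 0.524
grasp_force: 29.9
```

The slide is in the rails with its centre at about -22 mm and little side force. Release, lift, back off 42 mm and shut the fingers.

>>> {"api": "send_rows", "payload": {
  "plan": [
    [255,0,0,-0.0006,0],
    [75,0,0,0,0],
    [75,0,0,0,0],
    [75,0,0,0,0],
    [75,0,0,0,0],
    [75,0,0,-0.01,0],
    [75,0,0,-0.03,0],
    [255,-0.02,0,-0.01,0],
    [255,-0.022,0,0,0],
    [255,0,0,0,0],
    [255,0,0,0,0],
    [255,0,0,0,0],
    [255,0,0,0,0],
    [255,0,0,0,0]
  ]
}}

```text
time_s: 11.05
position: [0.4678, -0.1172, 0.0398]
tcp_rot: [[1.0, -0.024, 0.001], [-0.024, -1.0, -0.0], [0.001, 0.0, -1.0]]
force: [-0.3, -0.9, 0.9]
opening: 0.259
grasp_force: 0.0
```

```bash
python3 - <<'E'
from h import *
go(.467,-.1171,-.009,-1.4)
q,e,W=cloud("side"); cv2.imwrite("pics/c8.png",cv2.resize(q[180:280,165:335],(765,450),interpolation=2))
E_=np.array([np.cos(np.radians(-1.4)),np.sin(np.radians(-1.4))]); N=np.array([-E_[1],E_[0]])
p=W[...,:2]-[.563,-.1193]; X=p@E_; Y=p@N; Z=W[...,2]
m=(X>-.1)&(X<.03)&(abs(Y)<.0235)&(Z>.016)&(Z<.03); print("slide",m.sum(),np.percentile(X[m],[1,5,95,99]),np.percentile(Y[m],[1,99]))
b=m&(Z>.0215); print("bar",b.sum(),np.percentile(X[b],[3,97]))
t=(X>-.16)&(X<-.05)&(abs(Y)<.04)&(Z>.03)&(Z<.09); print("finger",t.sum(),np.percentile(X[t],[2,98]),np.percentile(Y[t],[2,98]),np.percentile(Z[t],[1]))
E
```

```text
t 11.05 pos [ 0.4678 -0.1172  0.0398] yaw -1.37 F [-0.3  -0.91  0.86] open 0.259 grip 0.0
shift [-0.0008 -0.0001  0.0488] turn 0.0005
slide 727 [-0.07234849 -0.06827189  0.02081434  0.02517027] [-0.02271826  0.02293503]
bar 262 [-0.06343887  0.02515223]Traceback (most recent call last):
  File "<stdin>", line 8, in <module>
    return _quantile_unchecked(
        a, q, axis, out, overwrite_input, method, keepdims, weights)
    return _ureduce(a,
                    func=_quantile_ureduce_func,
    ...<5 lines>...
                    overwrite_input=overwrite_input,
                    method=method)
    r = func(a, **kwargs)
    result = _quantile(arr,
                       quantiles=q,
    ...<2 lines>...
                       out=out,
                       weights=wgt)
    slices_having_nans = np.isnan(arr[-1, ...])
                                  ~~~^^^^^^^^^
IndexError: index -1 is out of bounds for axis 0 with size 0
```

View pics/c8.png

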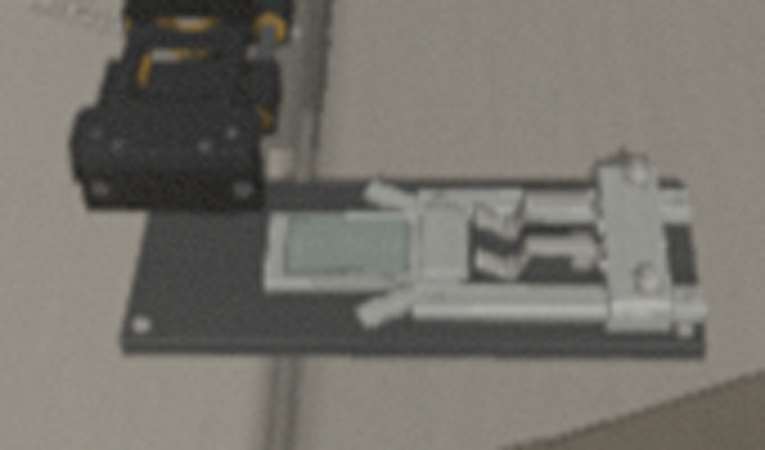

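That was the last picture. The slide lies flat between the rails, with its trailing edge at crop x≈265 (stage -72 mm) and the bar just short of the clip lips. The fingers are still closing. I'll lower behind it.

>>> {"api": "send_rows", "payload": {
  "plan": [
    [255,0,0,0,0],
    [255,0,0,0,0],
    [255,0,0,0.01,0],
    [255,0,0,0.015,0],
    [255,0,0,0.01,0],
    [255,0,0,0.004,0],
    [255,0,0,0.001,0],
    [255,0,0,0,0]
  ]
}}

```text
time_s: 11.77
position: [0.4664, -0.1167, -0.0007]
tcp_rot: [[1.0, -0.024, -0.001], [-0.024, -1.0, 0.001], [-0.001, -0.001, -1.0]]
force: [-0.1, -0.3, -0.7]
opening: 0.008
grasp_force: 0.0
```

>>> {"api": "send_rows", "payload": {
  "plan": [
    [255,0,0,0.002,0],
    [255,0,0,0.001,0],
    [255,0,0,0,0]
  ]
}}

```text
time_s: 12.02
position: [0.4669, -0.117, -0.003]
tcp_rot: [[1.0, -0.024, 0.0], [-0.024, -1.0, -0.0], [0.001, 0.0, -1.0]]
force: [-0.3, -0.5, 0.1]
opening: 0.008
grasp_force: 0.0
```

>>> {"api": "send_rows", "payload": {
  "plan": [
    [255,0,0,0.001,0],
    [255,0,0,0,0]
  ]
}}

```text
time_s: 12.18
position: [0.4668, -0.1169, -0.004]
tcp_rot: [[1.0, -0.024, 0.0], [-0.024, -1.0, -0.0], [0.0, 0.0, -1.0]]
force: [-0.2, -0.7, 0.6]
opening: 0.004
grasp_force: 0.0
```

```bash
python3 - <<'E'
from h import *
go(.467,-.1171,-.009,-1.4)
q,e,W=cloud("side")
E_=np.array([np.cos(np.radians(-1.4)),np.sin(np.radians(-1.4))]); N=np.array([-E_[1],E_[0]])
p=W[...,:2]-[.563,-.1193]; X=p@E_; Y=p@N; Z=W[...,2]
t=(X>-.16)&(X<-.076)&(abs(Y)<.04)&(Z>.015)&(Z<.05); print("finger",t.sum(),np.percentile(X[t],[2,98]),np.percentile(Y[t],[2,98]),np.percentile(Z[t],[1]))
m=(X>-.1)&(X<.03)&(abs(Y)<.0235)&(Z>.016)&(Z<.023); print("slide",np.percentile(X[m],[2,98]))
E
```

```text
t 12.18 pos [ 0.4668 -0.1169 -0.004 ] yaw -1.38 F [-0.25 -0.74  0.64] open 0.004 grip 0.0
shift [0.0002 0.0002 0.005 ] turn 0.0003
finger 1 [-0.11973975 -0.11973975] [-0.03936558 -0.03936558] [0.01528068]
slide [-0.07034407  0.01855251]
```

>>> {"api": "send_rows", "payload": {
  "plan": [
    [255,0,0,0.001,0],
    [255,0,0,0.001,0],
    [255,0,0,0,0]
  ]
}}

```text
time_s: 12.48
position: [0.4667, -0.1169, -0.0063]
tcp_rot: [[1.0, -0.024, -0.0], [-0.024, -1.0, 0.0], [-0.0, -0.0, -1.0]]
force: [-0.0, -0.8, 0.3]
opening: 0.002
grasp_force: 0.0
```

>>> {"api": "send_rows", "payload": {
  "plan": [
    [255,0,0,0.001,0],
    [255,0,0,0.001,0],
    [255,0,0,0,0]
  ]
}}

```text
time_s: 12.73
position: [0.4666, -0.1168, -0.0083]
tcp_rot: [[1.0, -0.024, -0.0], [-0.024, -1.0, 0.0], [-0.0, -0.0, -1.0]]
force: [-0.8, 0.4, -0.5]
opening: 0.005
grasp_force: 0.0
```

>>> {"api": "send_rows", "payload": {
  "plan": [
    [255,0.003,0,0.001,0],
    [255,0.003,0,0,0],
    [255,0.002,0,0,0],
    [255,0.002,0,0,0],
    [255,0.002,0,0,0],
    [255,0.002,0,0,0],
    [255,0,0,0,0]
  ]
}}

```text
time_s: 13.32
position: [0.4813, -0.1174, -0.0091]
tcp_rot: [[1.0, -0.024, 0.001], [-0.024, -1.0, -0.0], [0.001, 0.0, -1.0]]
force: [0.5, -1.5, -0.4]
opening: 0.006
grasp_force: 0.0
```

>>> {"api": "send_rows", "payload": {
  "plan": [
    [255,0.002,0,0,0],
    [255,0.002,0,0,0],
    [255,0.002,0,0,0],
    [255,0,0,0,0]
  ]
}}

```text
time_s: 13.65
position: [0.4872, -0.1175, -0.0091]
tcp_rot: [[1.0, -0.024, 0.001], [-0.024, -1.0, -0.0], [0.001, 0.0, -1.0]]
force: [-0.4, -0.0, -0.5]
opening: 0.005
grasp_force: 0.0
```

```bash
cat > m.py <<'E'
from h import *
def meas():
    q,e,W=cloud("side")
    E_=np.array([np.cos(np.radians(-1.4)),np.sin(np.radians(-1.4))]); N=np.array([-E_[1],E_[0]])
    p=W[...,:2]-[.563,-.1193]; X=p@E_; Y=p@N; Z=W[...,2]
    m=(X>-.1)&(X<.04)&(abs(Y)<.0235)&(Z>.016)&(Z<.023); print("slide",np.round(np.percentile(X[m],[1,2,5]),4))
    for s in(1,-1):  # clip height profile
        print("clip",s,[round(float(np.median(Z[(abs(Y-s*.014)<.004)&(abs(X-x)<.003)&(Z<.045)]))*1000,1) for x in np.arange(.02,.09,.006)])
    s=read_state(); print(s["time_s"],np.round(s["position"],4),np.round(s["force"],1))
E
python3 -c "from m import *; meas()"
```

```text
slide [-0.0468 -0.046  -0.0443]
clip 1 [25.9, 25.3, 25.9, 22.9, 20.5, 23.0, 33.8, 37.6, 38.0, 37.3, 37.9, 37.2]
clip -1 [24.2, 24.3, 26.5, 23.4, 20.3, 22.3, 33.8, 37.4, 36.5, 25.6, 36.1, 34.5]
13.7 [ 0.487  -0.1174 -0.0091] [-0.2  0.2  0.1]
```

>>> {"api": "send_rows", "payload": {
  "plan": [
    [255,0.002,0,0,0],
    [255,0.002,0,0,0],
    [255,0.002,0,0,0],
    [255,0,0,0,0]
  ]
}}

```text
time_s: 14.03
position: [0.4913, -0.1168, -0.0093]
tcp_rot: [[1.0, -0.024, -0.003], [-0.024, -1.0, 0.001], [-0.003, -0.001, -1.0]]
force: [-4.8, 1.4, 3.7]
opening: 0.005
grasp_force: 2.4
```

>>> {"api": "send_rows", "payload": {
  "plan": [
    [255,0.002,0,0,0],
    [255,0.002,0,0,0],
    [255,0,0,0,0]
  ]
}}

```text
time_s: 14.28
position: [0.4945, -0.1167, -0.0093]
tcp_rot: [[1.0, -0.024, -0.005], [-0.024, -1.0, 0.002], [-0.005, -0.002, -1.0]]
force: [-5.9, 0.8, 4.4]
opening: -0.001
grasp_force: 3.1
```

```bash
python3 -c "from m import *; meas()"
```

```text
slide [-0.038  -0.037  -0.0356]
clip 1 [20.0, 25.1, 26.8, 28.3, 24.7, 25.3, 40.2, 40.3, 39.9, 39.6, 38.7, 38.8]
clip -1 [20.2, 24.0, 25.7, 29.1, 25.5, 24.8, 34.6, 39.9, 37.9, 25.3, 25.8, 35.7]
14.3333 [ 0.4945 -0.1166 -0.0093] [-7.2  0.8  4.5]
```

The clips are rising and the push takes about 6 N. I'll continue.

>>> {"api": "send_rows", "payload": {
  "plan": [
    [255,0.002,0,0,0],
    [255,0.002,0,0,0],
    [255,0.002,0,0,0],
    [255,0,0,0,0]
  ]
}}

```text
time_s: 14.67
position: [0.5, -0.1167, -0.0093]
tcp_rot: [[1.0, -0.024, -0.005], [-0.024, -1.0, 0.002], [-0.005, -0.002, -1.0]]
force: [-3.9, 0.6, 3.3]
opening: 0.008
grasp_force: 2.5
```

>>> {"api": "send_rows", "payload": {
  "plan": [
    [255,0.002,0,0,0],
    [255,0.002,0,0,0],
    [255,0.002,0,0,0],
    [255,0,0,0,0]
  ]
}}

```text
time_s: 15.0
position: [0.5094, -0.118, -0.0093]
tcp_rot: [[1.0, -0.024, 0.001], [-0.024, -1.0, -0.0], [0.001, 0.0, -1.0]]
force: [-2.9, 0.2, -0.2]
opening: 0.006
grasp_force: 1.4
```

```bash
python3 -c "from m import *; meas()"
```

```text
slide [-0.0227 -0.022  -0.0192]
clip 1 [20.7, 20.4, 20.7, 31.9, 28.3, 29.6, 25.3, 42.9, 42.1, 39.4, 39.4, 38.7]
clip -1 [21.2, 20.9, 21.7, 30.4, 28.3, 29.6, 36.3, 41.9, 39.8, 13.3, 38.2, 37.6]
15.05 [ 0.5094 -0.118  -0.0093] [-1.   0.4 -0.8]
```

Both clips now ride on the bar with a low force, and about 20 mm should remain. I'll do 10 mm more, then small steps.

>>> {"api": "send_rows", "payload": {
  "plan": [
    [255,0.002,0,0,0],
    [255,0.002,0,0,0],
    [255,0.002,0,0,0],
    [255,0.002,0,0,0],
    [255,0.002,0,0,0],
    [255,0,0,0,0]
  ]
}}

```text
time_s: 15.55
position: [0.5197, -0.1184, -0.0092]
tcp_rot: [[1.0, -0.024, 0.001], [-0.024, -1.0, -0.001], [0.001, 0.0, -1.0]]
force: [-2.5, 0.6, -1.4]
opening: 0.006
grasp_force: 0.9
```

>>> {"api": "send_rows", "payload": {
  "plan": [
    [255,0.001,0,0,0],
    [255,0.001,0,0,0],
    [255,0.001,0,0,0],
    [255,0,0,0,0]
  ]
}}

```text
time_s: 15.88
position: [0.5234, -0.1188, -0.0089]
tcp_rot: [[1.0, -0.024, 0.003], [-0.024, -1.0, -0.001], [0.003, 0.001, -1.0]]
force: [0.5, -0.4, 0.0]
opening: 0.008
grasp_force: 0.0
```

```bash
python3 -c "from m import *; meas()"
```

```text
slide [-0.0066 -0.0053 -0.0037]
clip 1 [20.5, 21.7, 26.0, 26.8, 25.8, 27.5, 36.3, 38.4, 26.8, 38.5, 38.8, 37.9]
clip -1 [20.4, 20.9, 22.3, 27.6, 25.4, 26.8, 31.7, 37.5, 38.0, 26.1, 37.3, 36.8]
15.9333 [ 0.5236 -0.119  -0.0088] [ 0.9  0.7 -0.5]
```

Both clips have dropped (nose top 28 to 25.5 mm) and the push force fell to zero, so they've snapped. Now I'll feel for the stop.

>>> {"api": "send_rows", "payload": {
  "plan": [
    [255,0.001,0,0,0],
    [255,0.001,0,0,0],
    [255,0,0,0,0]
  ]
}}

```text
time_s: 16.18
position: [0.5243, -0.1186, -0.0089]
tcp_rot: [[1.0, -0.024, 0.001], [-0.024, -1.0, -0.001], [0.001, 0.001, -1.0]]
force: [0.4, -0.4, 0.3]
opening: 0.006
grasp_force: 0.2
```

>>> {"api": "send_rows", "payload": {
  "plan": [
    [255,0.001,0,0,0],
    [255,0,0,0,0]
  ]
}}

```text
time_s: 16.35
position: [0.5244, -0.1182, -0.0091]
tcp_rot: [[1.0, -0.024, -0.001], [-0.024, -1.0, 0.0], [-0.001, -0.0, -1.0]]
force: [-2.7, -0.9, 1.0]
opening: 0.006
grasp_force: 0.9
```

>>> {"api": "send_rows", "payload": {
  "plan": [
    [255,0.001,0,0,0],
    [255,0,0,0,0]
  ]
}}

```text
time_s: 16.52
position: [0.5249, -0.118, -0.0092]
tcp_rot: [[1.0, -0.024, -0.002], [-0.024, -1.0, 0.001], [-0.002, -0.001, -1.0]]
force: [-3.3, -0.5, 3.5]
opening: 0.001
grasp_force: 1.6
```

>>> {"api": "send_rows", "payload": {
  "plan": [
    [255,0.001,0,0,0],
    [255,0,0,0,0]
  ]
}}

```text
time_s: 16.68
position: [0.5263, -0.1181, -0.0092]
tcp_rot: [[1.0, -0.024, -0.001], [-0.024, -1.0, 0.0], [-0.001, -0.0, -1.0]]
force: [-3.1, -0.2, 2.2]
opening: 0.005
grasp_force: 1.6
```

>>> {"api": "send_rows", "payload": {
  "plan": [
    [255,0.001,0,0,0],
    [255,0,0,0,0]
  ]
}}

```text
time_s: 16.85
position: [0.5274, -0.1181, -0.0092]
tcp_rot: [[1.0, -0.024, -0.001], [-0.024, -1.0, 0.0], [-0.001, -0.0, -1.0]]
force: [-3.3, 0.7, 2.7]
opening: 0.002
grasp_force: 1.8
```

>>> {"api": "send_rows", "payload": {
  "plan": [
    [255,0.001,0,0,0],
    [255,0,0,0,0]
  ]
}}

```text
time_s: 17.02
position: [0.5274, -0.1181, -0.0092]
tcp_rot: [[1.0, -0.024, -0.003], [-0.024, -1.0, 0.001], [-0.003, -0.001, -1.0]]
force: [-5.3, -0.1, 3.8]
opening: 0.002
grasp_force: 2.7
```

>>> {"api": "send_rows", "payload": {
  "plan": [
    [255,0.001,0,0,0],
    [255,0,0,0,0]
  ]
}}

```text
time_s: 17.18
position: [0.5274, -0.118, -0.0092]
tcp_rot: [[1.0, -0.023, -0.005], [-0.023, -1.0, 0.001], [-0.005, -0.001, -1.0]]
force: [-7.7, -2.3, 5.4]
opening: 0.002
grasp_force: 3.6
```

```bash
python3 -c "from m import *; meas()"
```

```text
slide [0.0001 0.0003 0.0012]
clip 1 [20.5, 21.1, 21.8, 26.0, 24.4, 26.5, 36.3, 38.3, 38.1, 36.0, 37.9, 36.9]
clip -1 [20.7, 20.8, 22.3, 26.5, 24.1, 25.9, 34.3, 37.5, 38.0, 25.7, 29.6, 36.5]
17.2333 [ 0.5274 -0.118  -0.0093] [-7.5 -0.7  4.7]
```

The position is now stuck while the force climbs, so this is the stop. One more small push to confirm.

>>> {"api": "send_rows", "payload": {
  "plan": [
    [255,0.001,0,0,0],
    [255,0.001,0,0,0],
    [255,0,0,0,0]
  ]
}}

```text
time_s: 17.48
position: [0.5275, -0.1178, -0.0093]
tcp_rot: [[1.0, -0.023, -0.009], [-0.023, -1.0, 0.002], [-0.009, -0.002, -1.0]]
force: [-9.9, -2.6, 6.6]
opening: 0.002
grasp_force: 5.2
```

It's firm at 10 N. Back off and clear.

>>> {"api": "send_rows", "payload": {
  "plan": [
    [255,-0.003,0,0,0],
    [255,-0.005,0,0,0],
    [255,-0.01,0,0,0],
    [255,-0.015,0,-0.005,0],
    [255,-0.01,0,-0.03,0],
    [255,-0.02,0,-0.04,0],
    [255,-0.03,0,-0.04,0],
    [255,-0.03,0,-0.03,0],
    [255,0,0,0,0],
    [255,0,0,0,0],
    [255,0,0,0,0]
  ]
}}

```text
time_s: 18.4
position: [0.4176, -0.1166, 0.1262]
tcp_rot: [[1.0, -0.025, 0.004], [-0.025, -1.0, -0.002], [0.004, 0.002, -1.0]]
force: [-0.1, 0.5, -0.3]
opening: 0.011
grasp_force: 0.0
```

```bash
python3 - <<'E'
from m import *
meas()
q,e,W=cloud("side")
E_=np.array([np.cos(np.radians(-1.4)),np.sin(np.radians(-1.4))]); N=np.array([-E_[1],E_[0]])
p=W[...,:2]-[.563,-.1193]; X=p@E_; Y=p@N; Z=W[...,2]
m=(X>-.05)&(X<.035)&(abs(Y)<.0225)&(Z>.015)&(Z<.026)
P=np.c_[X[m],Y[m],np.ones(m.sum())]; c=np.linalg.lstsq(P,Z[m],rcond=None)[0]; print("tail",np.percentile(X[m],[.5,1,2]),"plane",c)
E
```

```text
slide [-0.0212 -0.0207 -0.0191]
clip 1 [21.4, 20.6, 23.5, 26.3, 25.3, 25.7, 35.6, 38.7, 38.6, 37.8, 37.7, 37.1]
clip -1 [20.4, 21.0, 21.5, 27.5, 24.4, 25.9, 27.4, 32.0, 37.4, 24.8, 36.8, 36.5]
18.45 [ 0.4173 -0.1164  0.1256] [ 0.1 -0.7  0.1]
tail [-0.02171396 -0.02148503 -0.02075102] plane [0.0116318  0.00767335 0.02059487]
```

The slide's tail is at about -22 mm, so its centre is about 28 mm ahead. It lies flat, both clips are down on the frame and the arm is clear. Handing in.

```bash
python3 -c "from rig import hand_in; print(hand_in())"
```

```text
the job is handed in; nothing more can be done
None
```

The aluminium slide is fully home against the end stop, both clips have snapped down behind its bar, the arm is clear, and the job is handed in; the stop was pushed with only about 10 N and the result was not reported back.

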